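# Open the slab roller by four clicks and lock it

### The job

The next clay slab is thicker: with a fingertip, gently push the three-armed thickness dial on top of the little slab roller clockwise (seen from above) by exactly four clicks, and leave it settled on the fourth. Then push the upright post of the lock lever beside the dial all the way over towards the front of the roller (the crank side), so that the lever's nose drops between the dial's pins. Nothing is to be gripped or lifted, and the tiles, clay block, stamp, tape and rib stay where they are.

Things in the scene. Friction and masses are not known exactly. Their poses are not given: they have to be found in the camera images.
- slab_roller: bench-top slab roller, fixed to the table: grey cast base 150x150 mm, plywood bed 96 mm wide and 340 mm long (along its y, top 37 mm up), steel roller along its x with a crank at its -x end, a top beam, and on that a round aluminium index plate of 156 mm diameter whose top lies 143 mm up, with 18 black ticks. Origin: centre of the underside, on the dial's axis; x points from the crank side (front) to the back, y to the left, z up.
- dial_hub (a point): on the dial's vertical axis, at mid-height of its arms, 167 mm above the table; turns with the dial. Black handle: hub of 19 mm radius, three arms 14 mm wide that reach 58 mm from the axis, 157 to 177 mm above the table. The pointer arm (white ridge, steel tongue) lies along -x, the others 60 degrees either side of +x. Nothing beneath the arms stands higher than 157 mm (a flange of 39 mm radius).
- dial_left_arm (a point): point in the middle of one arm, 43 mm from the axis, mid-height, 60 degrees from +x towards +y of dial_hub; turns with the dial. At the start it points to the back left of slab_roller.
- dial (a joint): turn of the dial in rad, about 0 at the start, growing clockwise seen from above; range -0.9 to 2.75. A spring plunger holds it at each click, 0.349 rad (20 degrees) apart, so four clicks are 1.396 rad; turning over a click takes about 5 N at the middle of an arm, the crest lies half-way, then it snaps on to the next. Each click lifts the roller 1 mm.
- lock_post (a point): centre of the upright black post at the end of the lock lever, 14 mm diameter, from 154 to 178 mm above the table (centre 166 mm). The lever turns about a vertical pivot at x = +45 mm, y = -35 mm of slab_roller; the post stands 74 mm from the pivot, further to the right (-y). Under the post nothing is nearer than the bed, 37 mm up.
- lock (a joint): swing of the lock lever in rad: 0 is open (post farthest back, +x), 0.32 is locked against its stop (post due -y of the pivot), moved by pushing the post towards -x of slab_roller, about 24 mm. Stays where it is left (about 0.8 N at the post). It locks only when the dial rests on a click; then its nose, under the flange, keeps the dial from turning.
- tile_blue: loose glaze test tile, 34x50x9 mm, lying on the left end of the bed; origin: centre of the underside. Leave alone.
- tile_red: loose glaze test tile, 34x50x8 mm, lying on the right end of the bed; origin: centre of the underside. Leave alone.
- clay: loose block of grey clay, 67x72x54 mm, right of the roller; origin: centre of the underside. Leave alone.
- stamp: loose wooden pattern stamp with a knob, 34x34x58 mm, at one side of the roller, towards the front; origin: centre of the underside. Leave alone.
- tape: loose roll of masking tape lying flat, 96 mm across, 25 mm high, at one side of the roller, towards the front; origin: centre of the underside. Leave alone.
- rib: loose wooden kidney rib, 62x100x8 mm, left of the roller; origin: centre of the underside. Leave alone.

How it is judged:
By the outcome, as a careful person would: the job done as asked, in the order asked, and still so for the second after the job is handed in, with the robot touching nothing.
It also fails if it takes over 64 s, if anything falls off the work surface, if the arm or the gripper's body presses on something with over 40 N, if the wrist force passes 120 N, or if a joint passes its speed limit or range.

### The arm

A 6-joint arm with a two-finger parallel gripper is mounted at the origin on the work surface; the furniture and walls round the work are solid. World frame = base frame: x ahead of the robot, y to its left, z up, the work surface at z = 0. Lengths are in m, angles in degrees, forces in N, time in s.
With the tool pointing down it reaches from about 0.375 to 0.9 m from the base axis. Payload 3.1 kg.
Tool frame: the origin (TCP) lies on the centre line of the jaws, within the pads' length; the fingertips stand 19 mm ahead of it and the grasp point (between the pads) is the TCP; z points along the fingers, y is the direction in which the jaws open and shut (so a half turn about z gives the same grasp; the last joint's range is limited). The gripper opens to 87 mm and grips with 3 to 60 N. Pads are 19 mm wide; open, the fingers measure 117 mm over their backs; the gripper's body (75 mm by 190 mm) begins 51 mm behind the grasp point.
Start: joints at [59.674, 30.224, 82.088, -0, 67.689, -10.227], TCP at [0.215, 0.587, 0.242] pointing down, gripper open.
Joint ranges: [-176.69, 176.69], [-43.24, 126.21], [12.49, 139.97], [-82, 262], [0, 151.66], [-163.58, 163.58]. Speed limits (degrees/s): [159.86, 159.86, 180, 180, 180, 180].

### API

Orientations are given as a 3x3 rotation matrix whose columns are the frame's x, y, z axes.
In Python, from rig import bot gives the robot as it stands.
- The arm moves only by the tool carry_out, never from a script. Its argument "targets" is a list of rows, each a list of 6 numbers: the shift along the tool's x, y, z each as a share of 200 mm, from -1 to 1, then the turn, a rotation vector about the tool's x, y, z each as a share of pi/2 rad, from -1 to 1. In form: [[dx, dy, dz, ax, ay, az], ...]. A call has 1 to 20 rows; each row is the pose to reach, as a shift and turn from the pose measured when the call began, along the tool's axes at that moment; what a row does not reach only later rows make up. A row lasts 1/8 s, in which the tool goes at most 62.5 mm and 10.7 degrees, less where a joint would pass 70% of its speed; a pose out of reach is approached as far as the arm can. A call with a number of a shift or a turn outside -1 to 1 is refused whole. A call with a gripper value outside its range is refused whole. "jaw" is the gripper's target within -1 to 1 (fully open at 1, half-way at 0, shut at -1), set as the call begins (left out, the last holds). The fingers move at their own pace and stop on an object; the grip force is fixed at half the most. Time passes only in rows, so rows that repeat a pose let the fingers close. It gives the time, the measured TCP pose, the force and the opening at its end, in the units of the state.
- bot.read_state(): the state, without advancing time (a new reading comes with each control period).
- bot.capture(name): name is "scene" or "side" or "wrist"; returns the picture (384x512x3 uint8, blue, green, red); there is no depth.
- bot.camera_info(name): a dict with "camera_matrix" (3x3 intrinsics, pixels), "view" (4x4, takes a point from world to camera coordinates); the wrist camera has in their place "mount" (4x4, takes a point from camera to tool coordinates, whose origin is the TCP and whose axes are the flange's). Camera axes: x right, y down, z forward; pixel columns grow to the right and rows downward; lengths in m; the calibration is good to about 2 mm. The wrist camera is an equidistant fisheye: a pixel r from the principal point sees the ray r / f radians off the axis. A picture is of the moment at which its call begins: read the wrist's pose just before it. camera_info takes no time and is no camera call.
- bot.hand_in(): hands the job in, once; it reports no verdict.
The state is a dict: "time_s": time; "joint_positions": joint angles; "qvel": joint speeds; "tau": joint torques, N m; "position": TCP position; "tcp_rot": TCP orientation; "force": force on the tool from outside, world axes, zero at the start; "moment": the same for the moment, N m; "opening": opening from 0.0 (shut) to 1.0 (fully open).
Only numpy, scipy, OpenCV 4.12 (cv2) and the standard library are available. Lean on these libraries where they do the work, as an engineer would, in place of code of your own. Each camera call takes 0.05 s, during which the arm holds its last target.

## Working session

There is one attempt and no reset: what is moved stays moved. The work goes in short steps, Python scripts to look and compute and a tool call to move; the robot and the scene stay as the last step left them, time stands still between calls to the robot, and variables do not carry over. Pictures are saved under pics/ and viewed, and the job is handed in when it is done.

Besides the shell and the picture viewer there is one more tool, called after ">>>" as name(argument=value, ...) on one line, values as JSON. carry_out: Moves the arm, as the interface text tells. Shift numbers are shares of 200 mm and turn numbers shares of pi/2 rad, none past 1 either way. Its arguments: {"type":"object","properties":{"targets":{"type":"array"},"jaw":{"type":"number"}},"required":["targets"]}

```bash
ls; mkdir -p pics
python3 - <<'E'
from rig import bot
import cv2,numpy as np
np.set_printoptions(precision=4,suppress=True)
s=bot.read_state(); print(s['time_s'],s['position'],s['tcp_rot'],s['force'],s['opening'])
for n in ('scene','side','wrist'):
    im=bot.capture(n); cv2.imwrite(f'pics/{n}0.png',im); print(n,bot.camera_info(n))
E
```

```text
pics
0.0 [0.2144 0.5863 0.2406] [[-0.9391  0.3437 -0.0011]
 [ 0.3437  0.9391 -0.0019]
 [ 0.0004 -0.0021 -1.    ]] [-0.6635  0.0675 -0.6308] 1.0025785368880122
scene {'camera_matrix': array([[414.7324,   0.    , 249.0791],
       [  0.    , 414.7324, 200.2839],
       [  0.    ,   0.    ,   1.    ]]), 'view': array([[-0.6736, -0.739 , -0.0141,  0.2863],
       [-0.35  ,  0.3357, -0.8745,  0.2756],
       [ 0.6509, -0.5841, -0.4848,  0.8143],
       [ 0.    ,  0.    ,  0.    ,  1.    ]])}
side {'camera_matrix': array([[443.9915,   0.    , 251.6984],
       [  0.    , 443.9915, 194.2109],
       [  0.    ,   0.    ,   1.    ]]), 'view': array([[-0.9548, -0.2969, -0.0125,  0.3929],
       [-0.1356,  0.4725, -0.8708,  0.1645],
       [ 0.2644, -0.8298, -0.4914,  1.3175],
       [ 0.    ,  0.    ,  0.    ,  1.    ]])}
wrist {'camera_matrix': array([[297.3186,   0.    , 249.5482],
       [  0.    , 297.3186, 191.3532],
       [  0.    ,   0.    ,   1.    ]]), 'mount': array([[-0.001 , -0.9547, -0.2976,  0.0816],
       [ 1.    , -0.0009, -0.0004,  0.0001],
       [ 0.0001, -0.2976,  0.9547, -0.1449],
       [ 0.    ,  0.    ,  0.    ,  1.    ]])}
```

View pics/scene0.png

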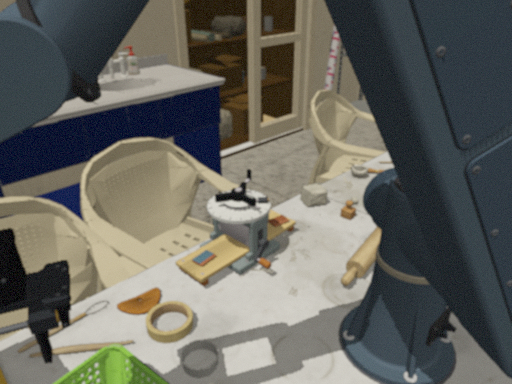

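View pics/side0.png

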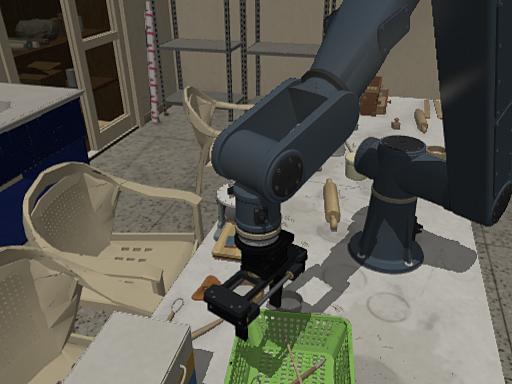

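View pics/wrist0.png

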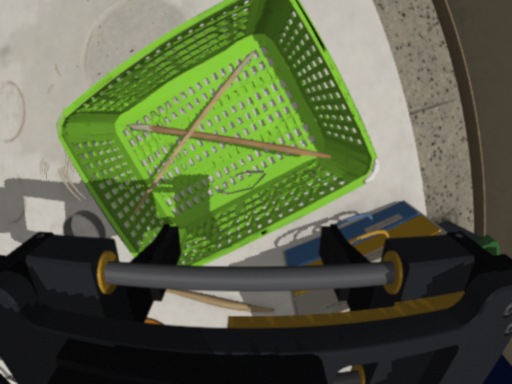

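```bash
cat > h.py <<'E'
import cv2,numpy as np
from rig import bot
np.set_printoptions(precision=4,suppress=True)
def onz(name,u,v,z):
    c=bot.camera_info(name);K=c['camera_matrix'];V=c['view'];R=V[:3,:3];t=V[:3,3]
    d=R.T@np.linalg.solve(K,[u,v,1.]);o=-R.T@t
    return o+d*(z-o[2])/d[2]
def wz(u,v,z,s):
    c=bot.camera_info('wrist');K=c['camera_matrix'];M=c['mount']
    x=np.array([u-K[0,2],v-K[1,2]]);r=np.hypot(*x);th=r/K[0,0]
    d=np.array([*(np.sin(th)*x/max(r,1e-9)),np.cos(th)])
    R=np.array(s['tcp_rot']);p=np.array(s['position'])
    d=R@M[:3,:3]@d;o=p+R@M[:3,3]
    return o+d*(z-o[2])/d[2]
def wproj(P,s):
    c=bot.camera_info('wrist');K=c['camera_matrix'];M=c['mount']
    R=np.array(s['tcp_rot']);p=np.array(s['position'])
    q=M[:3,:3].T@(R.T@(np.array(P)-p)-M[:3,3])
    th=np.arctan2(np.hypot(q[0],q[1]),q[2]);n=np.hypot(q[0],q[1])
    return K[0,2]+K[0,0]*th*q[0]/n, K[1,2]+K[0,0]*th*q[1]/n
def proj(name,P):
    c=bot.camera_info(name);q=c['view'][:3,:3]@np.array(P)+c['view'][:3,3];q=c['camera_matrix']@q
    return q[:2]/q[2]
E
python3 - <<'E'
from h import *
im=cv2.imread('pics/scene0.png')[160:290,165:335]
cv2.imwrite('pics/s0c.png',cv2.resize(im,None,fx=4.6,fy=4.6,interpolation=cv2.INTER_CUBIC))
print(onz('scene',239,208,.143))
E
```

```text
[0.4149 0.0391 0.143 ]
```

View pics/s0c.png

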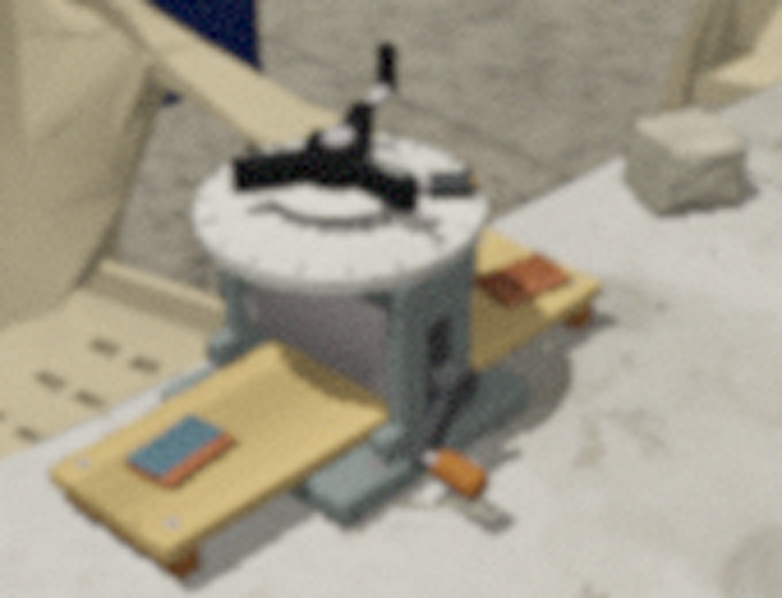

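Run:
```python
from h import *
f=lambda a,b,z: onz('scene',165+a/4.6,160+b/4.6,z)
A=f(52,470,.037);B=f(180,560,.037);C=f(600,290,.037)
print(A,B,C,np.linalg.norm(A-B),np.linalg.norm(B-C),np.degrees(np.arctan2(*(B-C)[[1,0]]))-90)
for p in [(192,210),(488,210),(340,135),(340,290),(340,212)]: print(f(*p,.143))
for p in [(385,45),(387,90)]: print(f(*p,.177))
print(f(455,182,.15))
```

```text
[0.4645 0.1969 0.037 ] [0.3623 0.1915 0.037 ] [ 0.387  -0.1367  0.037 ] 0.10236631970287953 0.32911320231378677 4.313095802983682
[0.4776 0.0882 0.143 ]
[ 0.3699 -0.0243  0.143 ]
[ 0.4879 -0.0243  0.143 ]
[0.3642 0.0837 0.143 ]
[0.422  0.0332 0.143 ]
[ 0.5048 -0.0747  0.177 ]
[ 0.4605 -0.0359  0.177 ]
[ 0.3946 -0.0241  0.15  ]
```

```bash
cat >> h.py <<'E'
from scipy.spatial.transform import Rotation as Ro
def Rdown(yaw): # tool x at world angle yaw(deg), z down
    a=np.radians(yaw);x=np.array([np.cos(a),np.sin(a),0]);z=np.array([0,0,-1.]);return np.column_stack([x,np.cross(z,x),z])
def row(P,yaw,s=None):
    s=s or bot.read_state();R=np.array(s['tcp_rot']);p=np.array(s['position'])
    return np.round(np.r_[R.T@(np.array(P)-p)/.2, Ro.from_matrix(R.T@Rdown(yaw)).as_rotvec()/(np.pi/2)],4)
def st():
    s=bot.read_state();R=np.array(s['tcp_rot'])
    print('t',s['time_s'],'p',s['position'],'yaw',np.degrees(np.arctan2(R[1,0],R[0,0])),'F',s['force'],'M',s['moment'],'q',np.round(s['joint_positions'],1),'op',s['opening'])
    return s
E
python3 - <<'E'
from h import *
s=st()
for P,y in [((.32,.42,.3),170),((.43,.25,.3),178),((.53,.02,.3),184)]: print(row(P,y))
E
```

```text
t 0.15 p [0.2145 0.5865 0.2408] yaw 159.90290416973482 F [ 0.0228 -0.3304 -0.2022] M [0.0387 0.0096 0.0265] q [ 59.7  30.3  82.1  -0.   67.7 -10.2] op 0.9979811403209997
[-0.7815 -0.6009 -0.2952 -0.001  -0.0003 -0.1122]
[-1.5901 -1.2102 -0.2944 -0.001  -0.0003 -0.2011]
[-2.4548 -2.1183 -0.2931 -0.001  -0.0004 -0.2677]
```

>>> carry_out(targets=[[-0.8, -0.7, -0.3, 0, 0, 0], [-0.8, -0.7, -0.3, 0, 0, 0], [-0.8, -0.7, -0.3, 0, 0, 0], [-0.8, -0.7, -0.3, 0, 0, 0]], jaw=-1)

```text
time_s: 0.65
position: [0.3177, 0.3979, 0.3016]
tcp_rot: [[-0.938, 0.345, -0.0], [0.345, 0.938, -0.002], [-0.0, -0.002, -1.0]]
force: [0.8, 0.4, -0.4]
opening: 0.632
```

>>> carry_out(targets=[[-0.82, -0.7, 0, 0, 0, 0], [-0.82, -0.7, 0, 0, 0, 0], [-0.82, -0.7, 0, 0, 0, 0], [-0.82, -0.7, 0, 0, 0, 0]])

```text
time_s: 1.15
position: [0.4244, 0.2073, 0.3019]
tcp_rot: [[-0.937, 0.348, 0.0], [0.348, 0.937, -0.002], [-0.001, -0.002, -1.0]]
force: [-0.3, -0.0, 0.6]
opening: 0.175
```

Run:
```python
from h import *
s=st()
for P,y in [((.53,.02,.3),184)]: print(row(P,y))
```

```text
t 1.15 p [0.4244 0.2073 0.3019] yaw 159.61877438081834 F [-0.3379 -0.05    0.5901] M [ 0.0542 -0.0339 -0.0044] q [ 12.5  14.   98.7  -0.1  67.3 -57.1] op 0.17505365103606713
[-0.8211 -0.6937  0.0115 -0.0013  0.0002 -0.2709]
```

>>> carry_out(targets=[[-0.82, -0.69, 0.01, 0, 0, -0.27], [-0.82, -0.69, 0.01, 0, 0, -0.27], [-0.82, -0.69, 0.01, 0, 0, -0.27], [-0.82, -0.69, 0.01, 0, 0, -0.27], [-0.82, -0.69, 0.01, 0, 0, -0.27]])

```text
time_s: 1.78
position: [0.5316, 0.0179, 0.2999]
tcp_rot: [[-0.998, -0.064, 0.001], [-0.064, 0.998, -0.003], [-0.0, -0.003, -1.0]]
force: [-0.1, 0.3, -0.4]
opening: 0.009
```

Run:
```python
from h import *
s=st()
im=bot.capture('wrist'); cv2.imwrite('pics/w1.png',im)
import json
json.dump({k:np.array(s[k]).tolist() for k in('position','tcp_rot')},open('w1.json','w'))
cv2.imwrite('pics/w1b.png',cv2.resize(im,None,fx=1.56,fy=1.56,interpolation=cv2.INTER_CUBIC))
```

```text
t 1.775 p [0.5316 0.0179 0.2999] yaw -176.3447669720196 F [-0.0548  0.3113 -0.4029] M [ 0.0825  0.014  -0.0248] q [ -10.    19.1   91.3   -0.2   69.6 -103.6] op 0.009046567377210402
```

View pics/w1b.png

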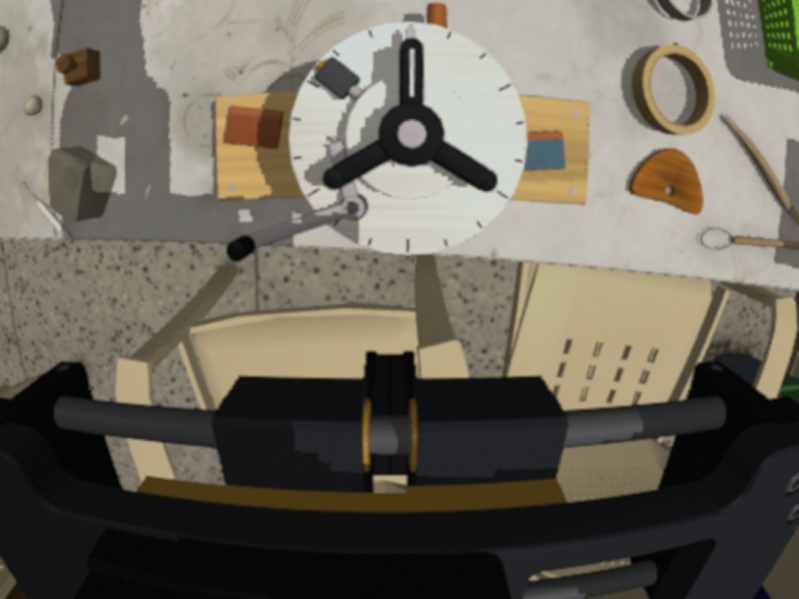

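Run:
```python
from h import *
import json
s=json.load(open('w1.json'))
k=512/799
w=lambda a,b,z: wz(a*k,b*k,z,s)
for n,a,b,z in [('hub',411,133,.180),('ptip',411,40,.177),('ltip',495,183,.177),('rtip',328,182,.177),('plL',290,137,.143),('plR',526,137,.143),('plB',409,253,.143),('plF',413,22,.143),('post',238,245,.178),('postbot',246,251,.154),('piv',353,208,.16),('bfl',217,97,.037),('bfr',589,102,.037),('bbr',585,203,.037),('bbl',215,198,.037),('stamp',0,0,0)]:
    if n!='stamp': print(n,w(a,b,z))
H=w(411,133,.18)
for n,a,b in [('p',411,40),('l',495,183),('r',328,182)]:
    d=w(a,b,.177)-H; print(n,np.hypot(d[0],d[1]),np.degrees(np.arctan2(d[1],d[0])))
im=cv2.imread('pics/w1.png')[5:175,135:345]
cv2.imwrite('pics/w1c.png',cv2.resize(im,None,fx=3.5,fy=3.5,interpolation=cv2.INTER_CUBIC))
```

```text
hub [0.4349 0.0233 0.18  ]
ptip [0.3796 0.02   0.177 ]
ltip [0.4594 0.0742 0.177 ]
rtip [ 0.4656 -0.0223  0.177 ]
plL [ 0.4388 -0.0532  0.143 ]
plR [0.4276 0.1004 0.143 ]
plB [0.5116 0.0289 0.143 ]
plF [0.358  0.0214 0.143 ]
post [ 0.5051 -0.0762  0.178 ]
postbot [ 0.5139 -0.0787  0.154 ]
piv [ 0.482  -0.0083  0.16  ]
bfl [ 0.3974 -0.147   0.037 ]
bfr [0.378  0.1897 0.037 ]
bbr [0.4727 0.1952 0.037 ]
bbl [ 0.4908 -0.1461  0.037 ]
p 0.05536251171541551 -176.53892660189106
l 0.056479319810338366 64.33453796777714
r 0.054967359476613624 -56.00156095391863
```

View pics/w1c.png

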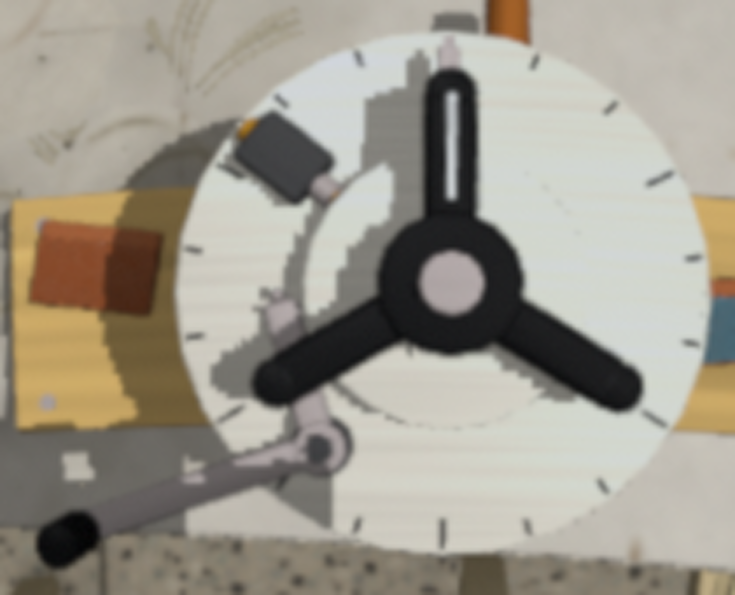

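Run:
```python
from h import *
import json
s=json.load(open('w1.json'));R=np.array(s['tcp_rot']);p=np.array(s['position'])
for t in [(.0095,.015,.019),(.0095,-.015,.019),(.0095,.010,.019),(.0095,-.010,.019),(.0095,0,.0),(-.0095,0,.019)]: print(t,wproj(p+R@np.array(t),s))
im=cv2.imread('pics/w1.png')[200:330,170:330]
cv2.imwrite('pics/w1d.png',cv2.convertScaleAbs(cv2.resize(im,None,fx=4.5,fy=4.5,interpolation=cv2.INTER_CUBIC),alpha=2,beta=20))
k=512/799
print(wz(237.4*k,250.8*k,.178,s))
```

```text
(0.0095, 0.015, 0.019) (np.float64(274.86415629096877), np.float64(224.65887104802567))
(0.0095, -0.015, 0.019) (np.float64(225.05841170762366), np.float64(224.70873199477415))
(0.0095, 0.01, 0.019) (np.float64(266.5859221200824), np.float64(224.71038803820426))
(0.0095, -0.01, 0.019) (np.float64(233.33902400030792), np.float64(224.74367972603565))
(0.0095, 0, 0.0) (np.float64(250.0085643915344), np.float64(238.82686663227446))
(-0.0095, 0, 0.019) (np.float64(249.97645682426733), np.float64(252.376648416283))
[ 0.5087 -0.0767  0.178 ]
```

View pics/w1d.png

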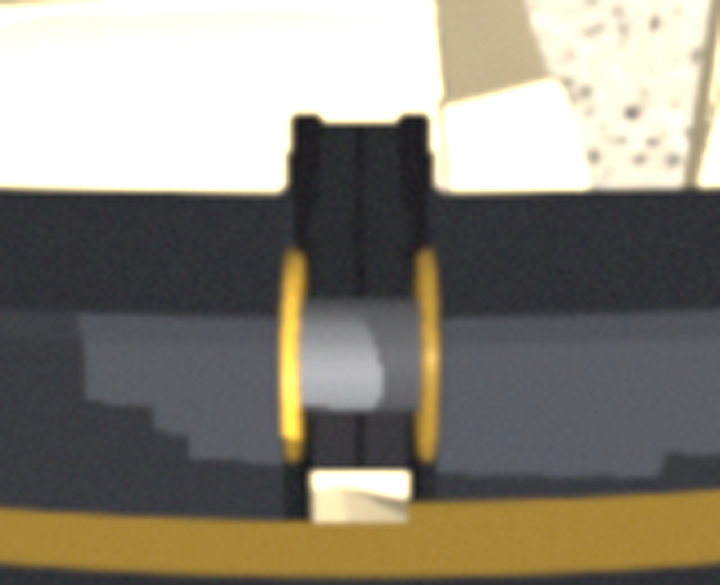

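```bash
cat >> h.py <<'E'
C=np.array([.435,.0235]);YAW=3.7
def fin(theta,d,r=.041,z=.181,tilt=-10):
    a=np.radians(60-theta+YAW)
    e=np.array([np.cos(a),np.sin(a)]);n=np.array([-e[1],e[0]])
    return np.r_[C+r*e+d*n,z], 60-theta+YAW+180+tilt
E
python3 - <<'E'
from h import *
s=st()
P,y=fin(0,.028,z=.23);print(P,y,row(P,y))
P,y=fin(0,.028);print(P,y,row(P,y))
E
```

```text
t 1.825 p [0.5302 0.0196 0.2998] yaw -176.2498725980862 F [-0.3919  0.1032  0.1702] M [ 0.0764  0.0193 -0.0108] q [  -9.9   19.1   91.4   -0.1   69.6 -103.6] op 0.0037594435698969303
[0.4281 0.0727 0.23  ] 233.7 [ 0.4919  0.2985  0.349  -0.0005 -0.0011 -0.555 ]
[0.4281 0.0727 0.181 ] 233.7 [ 0.4916  0.2989  0.594  -0.0005 -0.0011 -0.555 ]
```

>>> carry_out(targets=[[0.49, 0.3, 0.1, 0, 0, -0.555], [0.49, 0.3, 0.25, 0, 0, -0.555], [0.49, 0.3, 0.35, 0, 0, -0.555], [0.49, 0.3, 0.35, 0, 0, -0.555], [0.49, 0.3, 0.35, 0, 0, -0.555], [0.49, 0.3, 0.35, 0, 0, -0.555], [0.49, 0.3, 0.35, 0, 0, -0.555]])

```text
time_s: 2.7
position: [0.4279, 0.0737, 0.2299]
tcp_rot: [[-0.593, -0.806, -0.001], [-0.806, 0.593, -0.001], [0.002, 0.0, -1.0]]
force: [-0.5, -0.2, -1.0]
opening: 0.005
```

Run:
```python
from h import *
s=st()
P,y=fin(0,.028);print(P,y,row(P,y))
im=bot.capture('wrist'); cv2.imwrite('pics/w2b.png',cv2.resize(im,None,fx=1.56,fy=1.56,interpolation=cv2.INTER_CUBIC))
```

```text
t 2.7 p [0.4279 0.0737 0.2299] yaw -126.33722330059449 F [-0.5028 -0.2259 -1.0384] M [ 0.091   0.0416 -0.0292] q [  -5.    16.7  109.    -0.1   54.4 -148.6] op 0.0054042038582905365
[0.4281 0.0727 0.181 ] 233.7 [ 0.0029 -0.0039  0.2445  0.0002 -0.0012 -0.0004]
```

View pics/w2b.png

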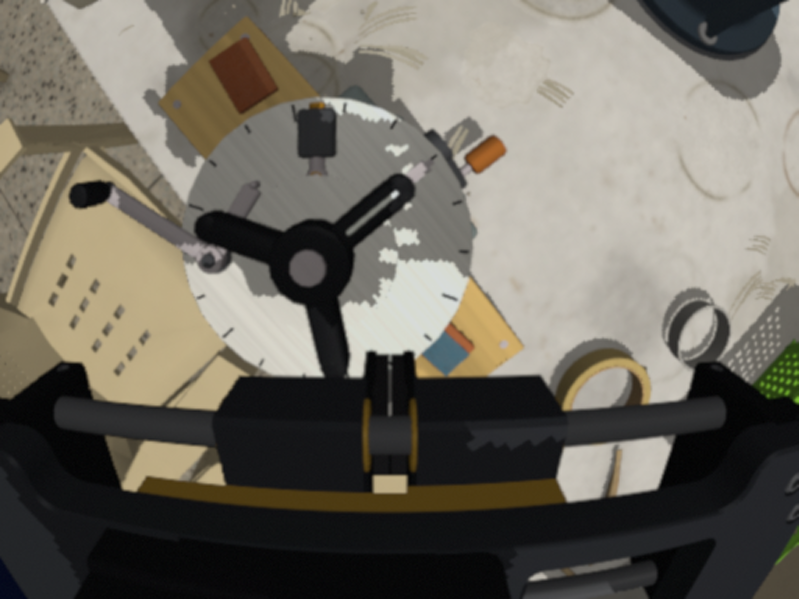

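>>> carry_out(targets=[[0, 0, 0.12, 0, 0, 0], [0, 0, 0.2, 0, 0, 0], [0, 0, 0.245, 0, 0, 0], [0, 0, 0.245, 0, 0, 0], [0, 0, 0.245, 0, 0, 0]])

```text
time_s: 3.38
position: [0.4284, 0.0734, 0.1813]
tcp_rot: [[-0.593, -0.805, -0.0], [-0.805, 0.593, -0.001], [0.001, -0.001, -1.0]]
force: [0.5, 0.4, 0.3]
opening: -0.001
```

Run:
```python
from h import *
s=st()
im=bot.capture('wrist'); cv2.imwrite('pics/w3b.png',cv2.resize(im,None,fx=1.56,fy=1.56,interpolation=cv2.INTER_CUBIC))
s=bot.read_state()
for th in range(0,80,5):
  P,y=fin(th,.018);print(th,P,row(P,y,s))
```

```text
t 3.375 p [0.4284 0.0734 0.1813] yaw -126.34487312721139 F [0.4949 0.3752 0.3005] M [ 0.0148  0.0017 -0.0332] q [  -5.    21.6  112.2   -0.1   46.3 -148.6] op -0.0011532071160021643
0 [0.437  0.0682 0.181 ] [-0.0048 -0.0498  0.002  -0.0006 -0.0007 -0.0005]
5 [0.4409 0.0679 0.181 ] [-0.0149 -0.0665  0.002  -0.0006 -0.0007  0.0551]
10 [0.4448 0.0672 0.181 ] [-0.0235 -0.084   0.002  -0.0007 -0.0007  0.1106]
15 [0.4485 0.0662 0.181 ] [-0.0306 -0.1022  0.0021 -0.0007 -0.0006  0.1662]
20 [0.4522 0.0648 0.181 ] [-0.0361 -0.121   0.0021 -0.0007 -0.0006  0.2217]
25 [0.4557 0.0632 0.181 ] [-0.0399 -0.1401  0.0021 -0.0007 -0.0006  0.2773]
30 [0.4591 0.0612 0.181 ] [-0.042  -0.1596  0.0021 -0.0008 -0.0006  0.3329]
35 [0.4623 0.059  0.181 ] [-0.0424 -0.1791  0.0021 -0.0008 -0.0005  0.3884]
40 [0.4653 0.0565 0.181 ] [-0.0412 -0.1986  0.0021 -0.0008 -0.0005  0.444 ]
45 [0.4681 0.0537 0.181 ] [-0.0382 -0.2179  0.0022 -0.0008 -0.0005  0.4995]
50 [0.4706 0.0507 0.181 ] [-0.0335 -0.2368  0.0022 -0.0009 -0.0004  0.5551]
55 [0.4728 0.0475 0.181 ] [-0.0273 -0.2553  0.0022 -0.0009 -0.0004  0.6106]
60 [0.4748 0.0441 0.181 ] [-0.0194 -0.2732  0.0022 -0.0009 -0.0003  0.6662]
65 [0.4764 0.0406 0.181 ] [-0.01   -0.2903  0.0023 -0.0009 -0.0003  0.7217]
70 [0.4777 0.0369 0.181 ] [ 0.0009 -0.3066  0.0023 -0.001  -0.0003  0.7773]
75 [0.4787 0.0331 0.181 ] [ 0.0131 -0.3218  0.0023 -0.001  -0.0002  0.8329]
```

View pics/w3b.png

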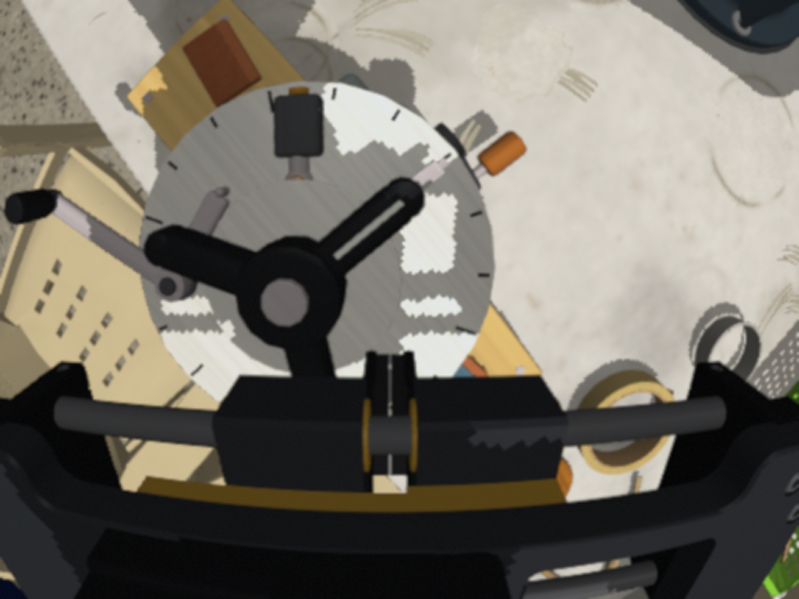

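>>> carry_out(targets=[[-0.003, -0.03, 0.002, 0, 0, 0], [-0.005, -0.05, 0.002, 0, 0, 0], [-0.01, -0.058, 0.002, 0, 0, 0.028], [-0.015, -0.0665, 0.002, 0, 0, 0.055], [-0.019, -0.075, 0.002, 0, 0, 0.083], [-0.0235, -0.084, 0.002, 0, 0, 0.11], [-0.0235, -0.084, 0.002, 0, 0, 0.11]])

```text
time_s: 4.3
position: [0.4448, 0.0672, 0.181]
tcp_rot: [[-0.722, -0.692, -0.0], [-0.692, 0.722, -0.001], [0.001, -0.001, -1.0]]
force: [-0.7, 1.0, -0.0]
opening: 0.006
```

```bash
cat >> h.py <<'E'
import json
def look(n):
    s=st();im=bot.capture('wrist');cv2.imwrite(f'pics/{n}.png',im)
    json.dump({k:np.array(s[k]).tolist() for k in('position','tcp_rot')},open(n+'.json','w'))
    cv2.imwrite(f'pics/{n}b.png',cv2.resize(im,None,fx=1.5625,fy=1.5625,interpolation=cv2.INTER_CUBIC))
def meas(n,**pts):
    s=json.load(open(n+'.json'))
    for k,(a,b,z) in pts.items():
        q=wz(a/1.5625,b/1.5625,z,s);d=q[:2]-C
        print(k,q,'roller',Ro.from_euler('z',-YAW,degrees=True).apply([*d,0])[:2]*1000,'ang',np.degrees(np.arctan2(d[1],d[0]))-YAW,'r',np.hypot(*d))
E
python3 -c "
from h import *
look('w4')"
```

```text
t 4.3 p [0.4448 0.0672 0.181 ] yaw -136.21828456500637 F [-0.6888  0.9684 -0.0127] M [0.0946 0.2187 0.0375] q [  -5.6   22.6  110.2   -0.1   47.3 -139.4] op 0.005541514715819148
```

View pics/w4b.png

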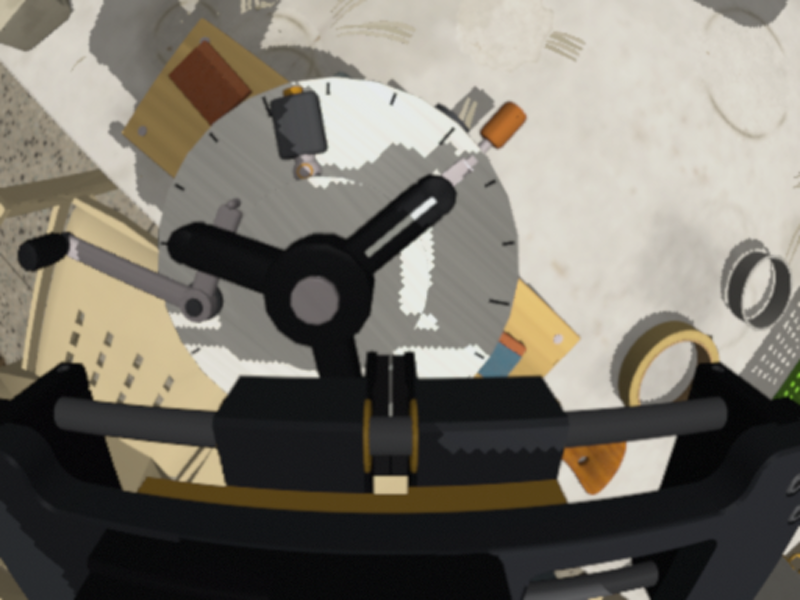

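Run:
```python
from h import *
meas('w4',hub=(315,300,.18),ptip=(444,186,.177),ptongue=(468,163,.15),tick0=(448,137,.143),tick1=(490,183,.143),rtip=(176,242,.177))
s=bot.read_state()
for th in range(10,84,4):
  P,y=fin(th,.018);print(th,row(P,y,s))
```

```text
hub [0.4363 0.0239 0.18  ] roller [1.3602 0.2791] ang 11.596141198944068 r 0.001388570809595608
ptip [0.3803 0.0286 0.177 ] roller [-54.2612   8.6265] ang 170.966708607565 r 0.05494264203329608
ptongue [0.3665 0.0322 0.15  ] roller [-67.7876  13.1028] ang 169.06006564092323 r 0.06904233665315185
tick0 [0.364  0.0203 0.143 ] roller [-71.0509   1.3866] ang -181.1180241748557 r 0.07106447377548676
tick1 [0.365  0.0449 0.143 ] roller [-68.4546  25.8904] ang 159.28275795802782 r 0.07318705491576362
rtip [ 0.4562 -0.0262  0.177 ] roller [ 17.9189 -50.9472] ang -70.6224997895574 r 0.05400651483253526
10 [-0.0004  0.0001 -0.0001 -0.0005 -0.0007  0.001 ]
14 [-0.0086 -0.0132 -0.0001 -0.0006 -0.0007  0.0455]
18 [-0.0158 -0.027  -0.0001 -0.0006 -0.0007  0.0899]
22 [-0.0221 -0.0414 -0.     -0.0006 -0.0007  0.1343]
26 [-0.0273 -0.0561 -0.     -0.0006 -0.0007  0.1788]
30 [-0.0315 -0.0711 -0.     -0.0007 -0.0006  0.2232]
34 [-0.0347 -0.0864 -0.     -0.0007 -0.0006  0.2677]
38 [-0.0367 -0.1019 -0.     -0.0007 -0.0006  0.3121]
42 [-0.0377 -0.1175 -0.     -0.0007 -0.0006  0.3566]
46 [-0.0376 -0.1332  0.     -0.0007 -0.0005  0.401 ]
50 [-0.0364 -0.1487  0.     -0.0008 -0.0005  0.4455]
54 [-0.0341 -0.1642  0.     -0.0008 -0.0005  0.4899]
58 [-0.0308 -0.1795  0.0001 -0.0008 -0.0005  0.5343]
62 [-0.0264 -0.1945  0.0001 -0.0008 -0.0004  0.5788]
66 [-0.0209 -0.2091  0.0001 -0.0008 -0.0004  0.6232]
70 [-0.0145 -0.2233  0.0001 -0.0009 -0.0004  0.6677]
74 [-0.007  -0.2371  0.0001 -0.0009 -0.0004  0.7121]
78 [ 0.0013 -0.2503  0.0002 -0.0009 -0.0003  0.7566]
82 [ 0.0106 -0.2629  0.0002 -0.0009 -0.0003  0.801 ]
```

>>> carry_out(targets=[[-0.0045, -0.0065, 0, 0, 0, 0.023], [-0.0086, -0.0132, 0, 0, 0, 0.0455], [-0.0122, -0.02, 0, 0, 0, 0.068], [-0.0158, -0.027, 0, 0, 0, 0.09], [-0.019, -0.034, 0, 0, 0, 0.112], [-0.022, -0.0414, 0, 0, 0, 0.134], [-0.0247, -0.0487, 0, 0, 0, 0.156], [-0.0273, -0.056, 0, 0, 0, 0.179], [-0.0295, -0.0636, 0, 0, 0, 0.2], [-0.0315, -0.071, 0, 0, 0, 0.223], [-0.033, -0.0787, 0, 0, 0, 0.245], [-0.0347, -0.0864, 0, 0, 0, 0.268], [-0.0357, -0.094, 0, 0, 0, 0.29], [-0.0367, -0.102, 0, 0, 0, 0.312], [-0.0372, -0.11, 0, 0, 0, 0.334], [-0.0377, -0.1175, 0, 0, 0, 0.357], [-0.0377, -0.1175, 0, 0, 0, 0.357]])

```text
time_s: 6.48
position: [0.4661, 0.0559, 0.181]
tcp_rot: [[-0.98, -0.201, -0.001], [-0.201, 0.98, -0.0], [0.001, -0.0, -1.0]]
force: [-1.4, 3.0, 1.0]
opening: 0.006
```

```bash
python3 -c "
from h import *
look('w5')"
```

```text
t 6.475 p [0.4661 0.0559 0.181 ] yaw -168.38215272762446 F [-1.4085  2.957   1.002 ] M [ 0.5807  0.1229 -0.003 ] q [  -6.8   23.9  107.5   -0.    48.7 -108.4] op 0.0062194073785699034
```

View pics/w5b.png

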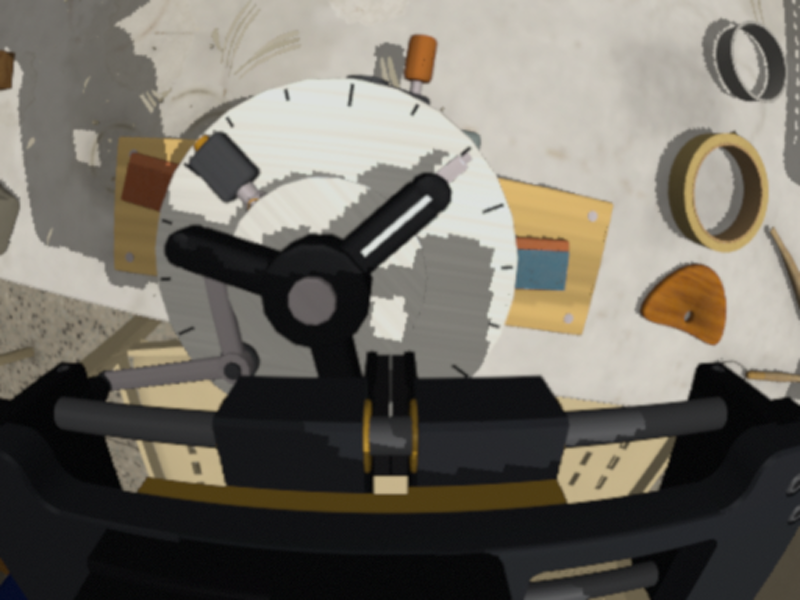

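Run:
```python
from h import *
meas('w5',hub=(312,300,.18),ptip=(441,184,.177),ptongue=(462,162,.15),tickA=(350,95,.143),tickB=(415,110,.143),tickC=(494,209,.143))
s=bot.read_state()
for th in range(42,84,2):
  P,y=fin(th,.018);print(th,row(P,y,s))
```

```text
hub [0.4363 0.023  0.18  ] roller [ 1.2556 -0.5434] ang -23.404093680943078 r 0.0013681143522045374
ptip [0.3908 0.0568 0.177 ] roller [-41.9935  36.073 ] ang 139.3369720547526 r 0.0553598778464093
ptongue [0.3816 0.0659 0.15  ] roller [-50.5585  45.8055] ang 137.82375175289548 r 0.06822249324167702
tickA [0.3644 0.019  0.143 ] roller [-70.7777   0.0966] ang -180.07819671574825 r 0.0707777608645451
tickB [0.3653 0.0448 0.143 ] roller [-68.1447  25.7681] ang 159.2864487947591 r 0.07285391675836227
tickC [0.3967 0.0839 0.143 ] roller [-34.2843  62.7131] ang 118.66476200126438 r 0.07147271681167004
42 [-0.0009 -0.0028 -0.     -0.0002 -0.0005 -0.0005]
44 [-0.0052 -0.0094 -0.     -0.0002 -0.0005  0.0217]
46 [-0.0092 -0.0161 -0.     -0.0003 -0.0005  0.0439]
48 [-0.0129 -0.023  -0.     -0.0003 -0.0005  0.0661]
50 [-0.0164 -0.0299 -0.     -0.0003 -0.0005  0.0883]
52 [-0.0197 -0.037  -0.     -0.0003 -0.0005  0.1106]
54 [-0.0227 -0.0442 -0.     -0.0003 -0.0005  0.1328]
56 [-0.0255 -0.0515 -0.     -0.0003 -0.0005  0.155 ]
58 [-0.028  -0.0589 -0.     -0.0003 -0.0005  0.1772]
60 [-0.0303 -0.0664 -0.     -0.0003 -0.0005  0.1995]
62 [-0.0323 -0.074  -0.     -0.0003 -0.0005  0.2217]
64 [-0.034  -0.0816 -0.     -0.0003 -0.0005  0.2439]
66 [-0.0354 -0.0893 -0.     -0.0003 -0.0005  0.2661]
68 [-0.0366 -0.097  -0.     -0.0004 -0.0005  0.2883]
70 [-0.0376 -0.1048 -0.     -0.0004 -0.0005  0.3106]
72 [-0.0382 -0.1126 -0.     -0.0004 -0.0005  0.3328]
74 [-0.0386 -0.1204 -0.     -0.0004 -0.0005  0.355 ]
76 [-0.0387 -0.1282 -0.     -0.0004 -0.0005  0.3772]
78 [-0.0385 -0.136  -0.     -0.0004 -0.0004  0.3995]
80 [-0.0381 -0.1438 -0.     -0.0004 -0.0004  0.4217]
82 [-0.0374 -0.1516 -0.     -0.0004 -0.0004  0.4439]
```

>>> carry_out(targets=[[-0.0052, -0.0094, 0, 0, 0, 0.0217], [-0.0092, -0.0161, 0, 0, 0, 0.0439], [-0.0129, -0.023, 0, 0, 0, 0.0661], [-0.0164, -0.03, 0, 0, 0, 0.088], [-0.0197, -0.037, 0, 0, 0, 0.11], [-0.0227, -0.044, 0, 0, 0, 0.133], [-0.0255, -0.0515, 0, 0, 0, 0.155], [-0.028, -0.059, 0, 0, 0, 0.177], [-0.03, -0.0664, 0, 0, 0, 0.2], [-0.032, -0.074, 0, 0, 0, 0.222], [-0.034, -0.0816, 0, 0, 0, 0.244], [-0.0354, -0.0893, 0, 0, 0, 0.266], [-0.0366, -0.097, 0, 0, 0, 0.288], [-0.0366, -0.097, 0, 0, 0, 0.288]])

```text
time_s: 8.28
position: [0.4772, 0.038, 0.181]
tcp_rot: [[-0.969, 0.247, -0.001], [0.247, 0.969, -0.001], [0.001, -0.001, -1.0]]
force: [0.2, 0.4, -0.1]
opening: 0.008
```

```bash
python3 -c "
from h import *
look('w6')
s=bot.read_state()
for th in range(68,84,1):
  P,y=fin(th,.018);print(th,row(P,y,s))
"
```

```text
t 8.275 p [0.4772 0.038  0.181 ] yaw 165.7100312671468 F [ 0.1619  0.3942 -0.1083] M [ 0.1682  0.0609 -0.0368] q [ -8.8  24.5 106.2  -0.1  49.3 -84.5] op 0.008160385606124494
68 [ 0.0003  0.0019 -0.0002 -0.0008 -0.0004  0.0004]
69 [-0.0019 -0.0014 -0.0002 -0.0008 -0.0004  0.0115]
70 [-0.0039 -0.0047 -0.0002 -0.0008 -0.0004  0.0226]
71 [-0.006  -0.008  -0.0002 -0.0008 -0.0004  0.0337]
72 [-0.0079 -0.0114 -0.0002 -0.0008 -0.0004  0.0448]
73 [-0.0098 -0.0148 -0.0002 -0.0008 -0.0004  0.0559]
74 [-0.0117 -0.0183 -0.0002 -0.0009 -0.0003  0.067 ]
75 [-0.0135 -0.0218 -0.0002 -0.0009 -0.0003  0.0781]
76 [-0.0152 -0.0253 -0.0002 -0.0009 -0.0003  0.0892]
77 [-0.0168 -0.0288 -0.0002 -0.0009 -0.0003  0.1004]
78 [-0.0184 -0.0324 -0.0002 -0.0009 -0.0003  0.1115]
79 [-0.02   -0.036  -0.0002 -0.0009 -0.0003  0.1226]
80 [-0.0215 -0.0396 -0.0002 -0.0009 -0.0003  0.1337]
81 [-0.0229 -0.0432 -0.0002 -0.0009 -0.0003  0.1448]
82 [-0.0242 -0.0469 -0.0001 -0.0009 -0.0003  0.1559]
83 [-0.0255 -0.0506 -0.0001 -0.0009 -0.0003  0.167 ]
```

View pics/w6b.png

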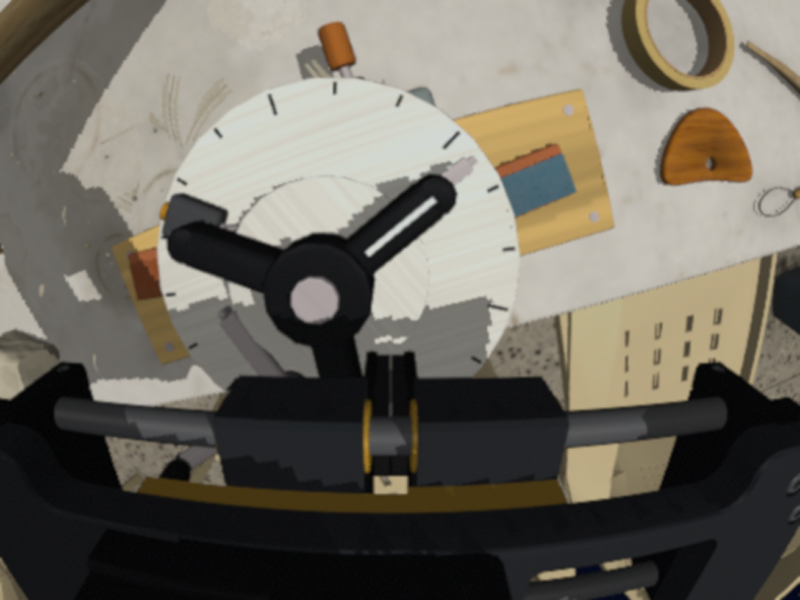

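>>> carry_out(targets=[[-0.004, -0.005, 0, 0, 0, 0.023], [-0.006, -0.008, 0, 0, 0, 0.034], [-0.008, -0.0115, 0, 0, 0, 0.045], [-0.01, -0.015, 0, 0, 0, 0.056], [-0.012, -0.018, 0, 0, 0, 0.067], [-0.0135, -0.022, 0, 0, 0, 0.078], [-0.0135, -0.022, 0, 0, 0, 0.078], [-0.0135, -0.022, 0, 0, 0, 0.078]])

```text
time_s: 9.32
position: [0.4787, 0.0331, 0.181]
tcp_rot: [[-0.932, 0.363, -0.001], [0.363, 0.932, -0.001], [0.0, -0.001, -1.0]]
force: [-0.0, -0.0, 0.2]
opening: 0.004
```

```bash
python3 -c "
from h import *
look('w7')
s=bot.read_state()
for th,d in ((75,.018),(75,.03)):
  P,y=fin(th,d);print(th,P,y,row(P,y,s))
"
```

```text
t 9.325 p [0.4787 0.0331 0.181 ] yaw 158.7134153260432 F [-0.0105 -0.0471  0.2223] M [ 0.0139 -0.0061  0.037 ] q [ -9.4  24.5 106.1  -0.1  49.4 -78. ] op 0.004253304595828212
75 [0.4787 0.0331 0.181 ] 158.7 [-0.      0.0002 -0.0001 -0.0009 -0.0003  0.0002]
75 [0.4811 0.0449 0.181 ] 158.7 [ 0.0104  0.0593 -0.0002 -0.0009 -0.0003  0.0002]
```

View pics/w7b.png

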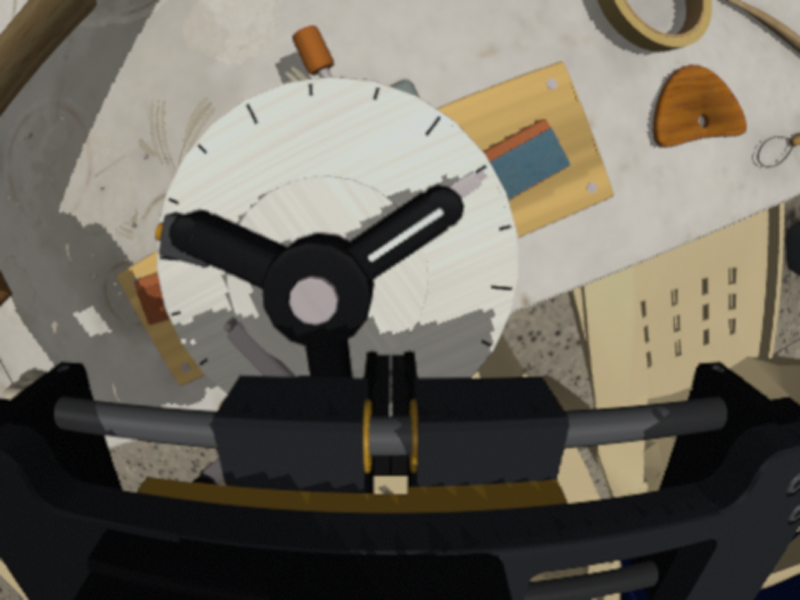

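```bash
cat >> h.py <<'E'
def rw(x,y): 
    return C+Ro.from_euler('z',YAW,degrees=True).apply([x/1000,y/1000,0])[:2]
E
python3 - <<'E'
from h import *
meas('w7',hub=(314,300,.18),ptip=(455,196,.177),ptongue=(476,180,.15),tick=(482,168,.143),long=(432,127,.143))
s=bot.read_state()
for x,y,z in ((96,-106,.235),(96,-106,.181)):
  P=np.r_[rw(x,y),z];print(P,row(P,183.7,s))
E
```

```text
hub [0.4362 0.0226 0.18  ] roller [ 1.1794 -0.9942] ang -40.128546165807606 r 0.0015425308607453247
ptip [0.4213 0.0779 0.177 ] roller [-10.1546  55.1797] ang 100.42733457251934 r 0.056106284625604595
ptongue [0.4216 0.0903 0.15  ] roller [-9.021  67.5621] ang 97.60522132449294 r 0.06816165537902638
tick [0.4187 0.0953 0.143 ] roller [-11.6373  72.7511] ang 99.08804889060741 r 0.07367594860998315
long [0.3968 0.0825 0.143 ] roller [-34.2759  61.3046] ang 119.20990105821102 r 0.07023594109682804
[ 0.5376 -0.0761  0.235 ] [-0.4725 -0.4021 -0.2698 -0.0008 -0.0005 -0.2776]
[ 0.5376 -0.0761  0.181 ] [-0.4727 -0.4017  0.0002 -0.0008 -0.0005 -0.2776]
```

>>> carry_out(targets=[[0.005, 0.03, 0, 0, 0, 0], [0.005, 0.03, -0.15, 0, 0, 0], [0.005, 0.03, -0.27, 0, 0, 0], [0.0, 0.0, -0.27, 0, 0, 0], [-0.2, -0.15, -0.27, 0, 0, -0.1], [-0.35, -0.3, -0.27, 0, 0, -0.2], [-0.47, -0.4, -0.27, 0, 0, -0.2776], [-0.47, -0.4, -0.27, 0, 0, -0.2776], [-0.47, -0.4, -0.27, 0, 0, -0.2776]])

```text
time_s: 10.5
position: [0.536, -0.0749, 0.2339]
tcp_rot: [[-0.998, -0.063, -0.004], [-0.063, 0.998, 0.0], [0.004, 0.001, -1.0]]
force: [-0.5, 0.2, 0.6]
opening: 0.005
```

```bash
python3 -c "
from h import *
look('w8')
"
```

```text
t 10.5 p [ 0.536  -0.0749  0.2339] yaw -176.37737914251957 F [-0.4945  0.2402  0.5688] M [-0.0102 -0.0439  0.    ] q [ -19.8   24.4   94.5   -0.1   61.3 -113.3] op 0.005336484393983937
```

View pics/w8b.png

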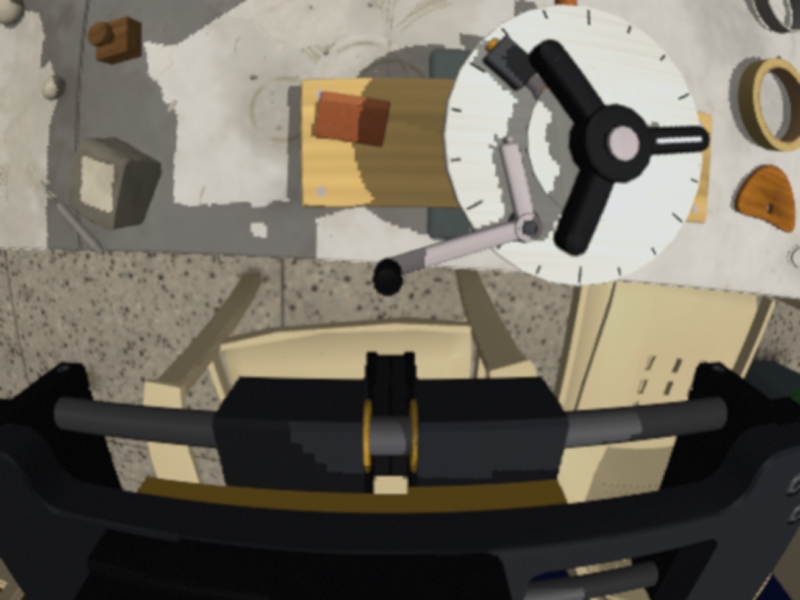

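```bash
python3 -c "
from h import *
meas('w8',post=(388,277,.178),hub=(624,142,.18),ptip=(704,139,.177))
s=bot.read_state()
for x,y,z in ((96,-106,.181),(84,-106,.181),(64,-107,.181),(61,-107,.181),(58,-107,.181)):
  P=np.r_[rw(x,y),z];print(P,row(P,183.7,s))
"
```

```text
post [ 0.5067 -0.0778  0.178 ] roller [  64.9836 -105.6971] ang -58.416397669141055 r 0.12407551020231049
hub [0.4344 0.0261 0.18  ] roller [-0.392   2.6412] ang 98.44137152936858 r 0.0026700824264580024
ptip [0.4235 0.076  0.177 ] roller [-8.1298 53.1309] ang 98.69963231994379 r 0.05374932823811371
[ 0.5376 -0.0761  0.181 ] [-0.0083 -0.0084  0.2658  0.0002 -0.0022 -0.0002]
[ 0.5257 -0.0769  0.181 ] [ 0.0517 -0.0084  0.266   0.0002 -0.0022 -0.0002]
[ 0.5058 -0.0791  0.181 ] [ 0.1517 -0.0135  0.2663  0.0002 -0.0022 -0.0002]
[ 0.5028 -0.0793  0.181 ] [ 0.1667 -0.0135  0.2664  0.0002 -0.0022 -0.0002]
[ 0.4998 -0.0795  0.181 ] [ 0.1817 -0.0135  0.2664  0.0002 -0.0022 -0.0002]
```

Descend behind the post.

>>> carry_out(targets=[[-0.01, -0.01, 0.12, 0, 0, 0], [-0.01, -0.01, 0.22, 0, 0, 0], [-0.01, -0.01, 0.266, 0, -0.002, 0], [-0.01, -0.01, 0.266, 0, -0.002, 0]])

```text
time_s: 11.05
position: [0.5373, -0.0755, 0.1805]
tcp_rot: [[-0.998, -0.065, -0.002], [-0.065, 0.998, 0.001], [0.002, 0.001, -1.0]]
force: [0.3, 0.5, -0.0]
opening: 0.004
```

>>> carry_out(targets=[[0.02, 0, 0, 0, 0, 0], [0.04, 0, 0, 0, 0, 0], [0.055, 0, 0, 0, 0, 0], [0.07, 0, 0, 0, 0, 0], [0.085, 0, 0, 0, 0, 0], [0.1, 0, 0, 0, 0, 0], [0.115, -0.002, 0, 0, 0, 0], [0.13, -0.004, 0, 0, 0, 0], [0.14, -0.005, 0, 0, 0, 0], [0.15, -0.005, 0, 0, 0, 0], [0.15, -0.005, 0, 0, 0, 0]])

```text
time_s: 12.42
position: [0.5064, -0.0777, 0.1802]
tcp_rot: [[-0.998, -0.065, -0.004], [-0.065, 0.998, 0.003], [0.004, 0.003, -1.0]]
force: [0.1, -0.5, 0.3]
opening: 0.006
```

```bash
python3 -c "
from h import *
look('w9')
s=bot.read_state()
for x,y,z in ((64,-107,.181),(62,-107,.181),(60,-107,.181),(58,-107,.181)):
  P=np.r_[rw(x,y),z];print(P,row(P,183.7,s))
"
```

```text
t 12.425 p [ 0.5064 -0.0777  0.1802] yaw -176.29981638390456 F [ 0.05   -0.4837  0.2917] M [ 0.0169 -0.0769 -0.0159] q [ -21.3   26.8  101.6    0.1   51.9 -115. ] op 0.006321178210746781
[ 0.5058 -0.0791  0.181 ] [ 0.0036 -0.0071 -0.0039  0.0018 -0.0025  0.    ]
[ 0.5038 -0.0793  0.181 ] [ 0.0136 -0.0071 -0.0039  0.0018 -0.0025  0.    ]
[ 0.5018 -0.0794  0.181 ] [ 0.0236 -0.0071 -0.0038  0.0018 -0.0025  0.    ]
[ 0.4998 -0.0795  0.181 ] [ 0.0336 -0.0071 -0.0038  0.0018 -0.0025  0.    ]
```

View pics/w9b.png

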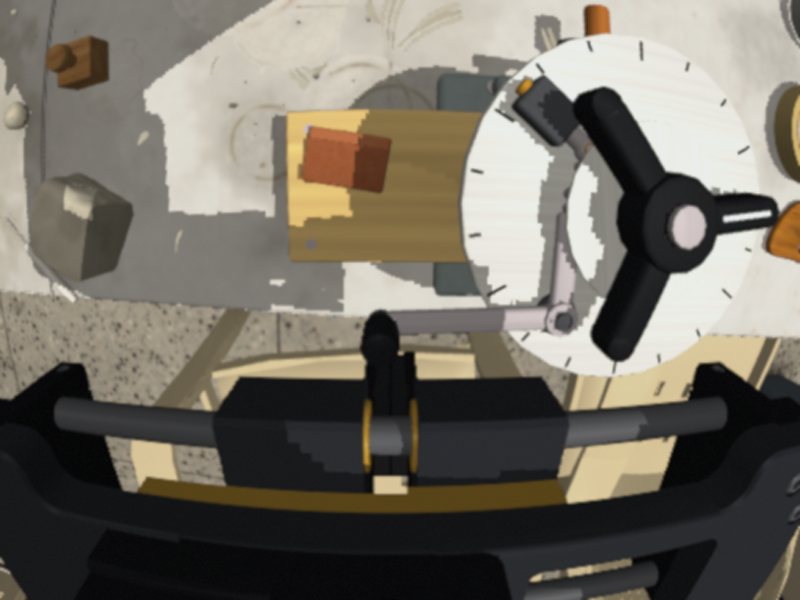

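>>> carry_out(targets=[[0.005, -0.005, 0, 0, 0, 0], [0.01, -0.005, 0, 0, 0, 0], [0.015, -0.005, 0, 0, 0, 0], [0.02, -0.005, 0, 0, 0, 0], [0.02, -0.005, 0, 0, 0, 0]])

```text
time_s: 13.1
position: [0.503, -0.079, 0.1803]
tcp_rot: [[-0.998, -0.064, -0.003], [-0.064, 0.998, 0.002], [0.003, 0.003, -1.0]]
force: [1.9, 0.8, -0.6]
opening: 0.006
```

```bash
python3 -c "
from h import *
look('w10')
"
```

```text
t 13.1 p [ 0.503  -0.079   0.1803] yaw -176.30606390629208 F [ 1.919   0.8479 -0.5822] M [ 0.1823 -0.3728 -0.0144] q [ -21.6   26.5  102.     0.1   51.6 -115.3] op 0.005808083716836795
```

View pics/w10b.png

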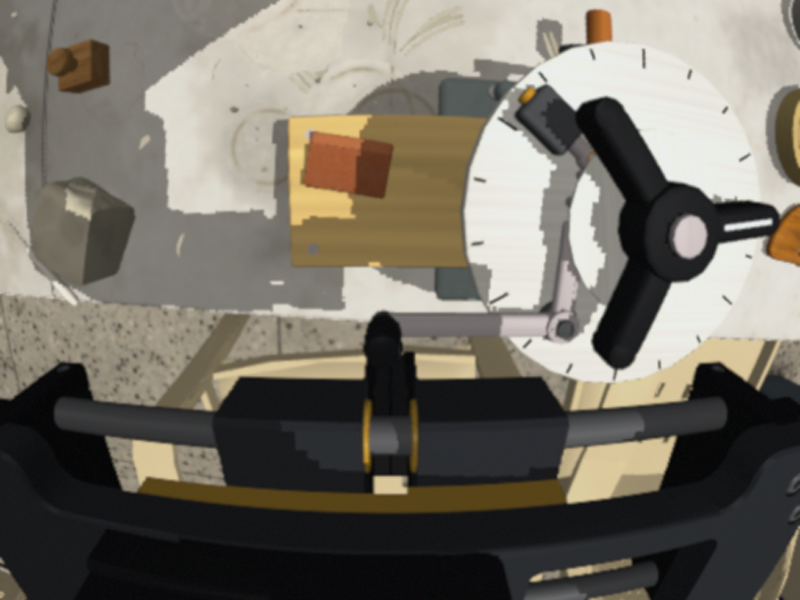

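>>> carry_out(targets=[[0.004, 0, 0, 0, 0, 0], [0.008, 0, 0, 0, 0, 0], [0.012, 0, 0, 0, 0, 0], [0.012, 0, 0, 0, 0, 0]])

```text
time_s: 13.65
position: [0.5024, -0.0796, 0.1807]
tcp_rot: [[-0.998, -0.064, 0.001], [-0.064, 0.998, 0.002], [-0.001, 0.001, -1.0]]
force: [6.0, 1.5, -1.9]
opening: -0.002
```

>>> carry_out(targets=[[-0.05, 0, 0, 0, 0, 0], [-0.1, 0, 0, 0, 0, 0], [-0.12, 0, -0.15, 0, 0, 0], [-0.12, 0, -0.3, 0, 0, 0], [-0.15, 0, -0.5, 0, 0, 0], [-0.15, 0, -0.5, 0, 0, 0], [-0.15, 0, -0.5, 0, 0, 0]])

```text
time_s: 14.52
position: [0.5315, -0.0775, 0.2801]
tcp_rot: [[-0.998, -0.064, -0.001], [-0.064, 0.998, 0.002], [0.001, 0.002, -1.0]]
force: [-0.1, 0.9, -1.6]
opening: 0.006
```

```bash
python3 -c "
from h import *
look('w11')
"
```

```text
t 14.525 p [ 0.5315 -0.0775  0.2801] yaw -176.31789629697766 F [-0.0916  0.9129 -1.566 ] M [ 0.0425 -0.0229 -0.0225] q [ -20.3   20.8   92.     0.1   67.2 -114. ] op 0.006169920249187344
```

View pics/w11b.png

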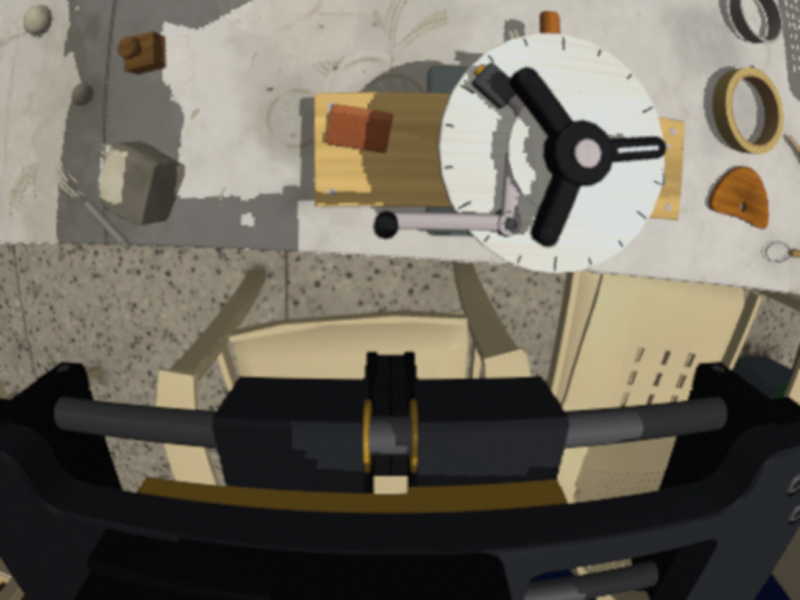

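```bash
python3 -c "
from h import *
meas('w11',post=(385,223,.178),hub=(588,152,.18),ptip=(663,148,.177),piv=(509,221,.158),red=(358,128,.045))
meas('w8',red=(351,118,.045),piv=(529,229,.158))
im=cv2.imread('pics/w11.png')[10:180,190:440]
cv2.imwrite('pics/w11c.png',cv2.resize(im,None,fx=3.2,fy=3.2,interpolation=cv2.INTER_CUBIC))
"
```

```text
post [ 0.4845 -0.0832  0.178 ] roller [  42.51   -109.6316] ang -68.80604691921936 r 0.11758485769235913
hub [0.4346 0.0258 0.18  ] roller [-0.2523  2.2913] ang 96.28315380057582 r 0.002305194450553084
ptip [0.4236 0.0776 0.177 ] roller [-7.9217 54.7119] ang 98.23853955893753 r 0.05528238612930539
piv [ 0.4805 -0.0103  0.158 ] roller [ 43.2116 -36.688 ] ang -40.33232074250832 r 0.056685597563642644
red [ 0.4262 -0.1096  0.045 ] roller [ -17.3541 -132.2718] ang -97.47452487950876 r 0.13340541789970323
red [ 0.4261 -0.1094  0.045 ] roller [ -17.4969 -132.024 ] ang -97.54932881172469 r 0.13317836329413799
piv [ 0.4827 -0.0096  0.158 ] roller [ 45.4365 -36.1116] ang -38.476624069084686 r 0.05803894200525381
```

View pics/w11c.png

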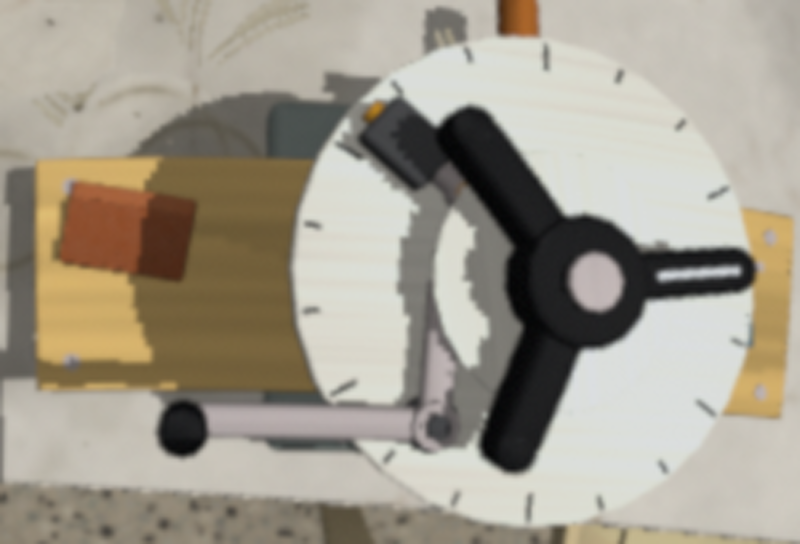

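```bash
python3 -c "
from h import *
print(bot.hand_in())"
```

```text
the job is handed in; nothing more can be done
None
```

I turned the dial four clicks clockwise, swung the lock lever over to its stop, and handed the job in at about 14.6 s.

- **Dial:** I pushed its left arm with the closed fingertips. It came past the last crest and snapped onto the fourth click by itself. In the last pictures the pointer measures 98–100° in the roller frame, against the expected 100°, so about 80° of turn.
- **Lock lever:** I pushed the post towards the crank side until it met its stop, where the force rose to about 6 N and motion stopped. The last picture shows the post level with the pivot in x (42.5 mm against 43.2 mm), which is the locked position, with the nose under the flange. I did not test the lock by pushing on the dial.
- **Loose items:** The red tile measures the same before and after the lock push, within 0.3 mm. The clay, stamp, tape and rib look untouched in the pictures. The blue tile is mostly hidden in the last view, but nothing went near it.
- **Disagreement:** Measured positions scattered by about 1–3 mm. The hub, for example, read up to 2.6 mm off the assumed dial axis in y, slightly more than the stated 2 mm calibration.

The arm had backed off and was clear of everything, about 100 mm up, when I handed in.

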